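# Put the spare mixer battery on charge

## Robot

A 7-joint arm with a two-finger parallel gripper is mounted at the origin on the work surface. World frame = base frame: x ahead of the robot, y to its left, z up, the work surface at z = 0. Lengths are in m, angles in rad, forces in N, time in s.
With the tool pointing down it reaches from about 0.425 to 0.875 m from the base axis. Payload 4.7 kg.
Tool frame: the origin (TCP) lies on the centre line of the jaws, within the pads' length; the fingertips stand 14 mm ahead of it and the grasp point (between the pads) lies 5 mm behind it; z points along the fingers, y is the line along which they close (so a half turn about z gives the same grasp; the last joint's range is limited). The gripper opens to 87 mm and grips with 3 to 60 N. Pads are 19 mm wide; open, the fingers measure 117 mm over their backs; the gripper's body (75 mm by 190 mm) begins 51 mm behind the grasp point.
Start: joints at [1.18, 0.321, -0.07, 1.45, 0.023, 1.371, -0.057], TCP at [0.256, -0.597, 0.237] pointing down, gripper open.
Joint ranges: [-2.86, 2.86], [-0.3, 2.09], [-1.38, 1.24], [0.06, 2.45], [-1.56, 4.7], [0.09, 2.05], [-2.69, 2.69]. Speed limits (rad/s): [2.57, 2.57, 3.14, 3.14, 3.14, 3.14, 3.14].

## Interface

Orientations are given as a rotation vector (axis times angle).
In Python, from bench import ctrl gives the robot as it stands.
- The arm moves only by the tool send_rows, never from a script. Its argument "steps" is a list of rows, each an object of numbers: "tx", "ty", "tz": the shift along the tool's x, y, z in units of 60 mm (1.0 is 60 mm); "turn": the turn about the tool's z in units of 8 degrees (1.0 is 8 degrees); "grip": the opening, from 0 (shut) to 1 (fully open). A call has 1 to 12 rows; each row shifts and turns the commanded pose from where the row before left it, along the tool's axes as they then stand; what a row does not reach is not made up. A row lasts 1/8 s, in which the tool goes at most 62.5 mm and 10.7 degrees, less where a joint would pass 70% of its speed; a pose out of reach is approached as far as the arm can. A call is refused whole if a number of a shift passes 1 or a number of a turn 1, either way. A call with a gripper value outside its range is refused whole. The fingers move at their own pace and stop on an object; "newtons" is the grip in N (left out, the last holds). Time passes only in rows, so rows that do not move let the fingers close. It gives the time, the measured TCP pose, the force, the opening and the grip force at its end, in the units of the state.
- ctrl.get_state(): the state, without advancing time (a new reading comes with each control period).
- ctrl.get_image(name): name is "side" or "top" or "wrist"; returns a dict with "pixels" (420x560x3 uint8, red, green, blue), "K" (3x3 intrinsics, pixels), "cam_to_world" (4x4, takes a point from camera to world coordinates); the wrist camera has in their place "T_tool_cam" (4x4, takes a point from camera to tool coordinates, whose origin is the TCP and whose axes are the flange's). Camera axes: x right, y down, z forward; pixel columns grow to the right and rows downward; lengths in m; the calibration is good to about 2 mm. A picture is of the moment at which its call begins: read the wrist's pose just before it. There is no depth.
- ctrl.close_job(): hands the job in; it is judged then, once.
The state is a dict: "time": time; "joint_positions": joint angles; "qd": joint speeds; "joint_torque": joint torques, N m; "position": TCP position; "tool_rot": TCP orientation; "ft_force": force on the tool from outside, world axes, zero at the start; "torque": the same for the moment, N m; "grip_width": opening from 0.0 (shut) to 1.0 (fully open); "grip_force": force on a finger pad.
Only numpy, scipy, OpenCV 4.12 (cv2) and the standard library are available. Lean on these libraries where they do the work, as an engineer would, in place of code of your own. Each camera call takes 0.05 s, during which the arm holds its last target. There are 200 camera calls.

## Task

Put the cordless mixer's spare battery on charge: it is in the top drawer of the little grey drawer unit on the worktop. Open the drawer, take the battery out and slide it, brass terminals first, into the rails of the charging dock, fully home so that the dock's spring catch clicks in and holds it. Shut the drawer again, leaving the kitchen timer in it and the other things on the worktop where they stand.

Things in the scene. Friction and masses are not known exactly. Their poses are not given: they have to be found in the camera images.
- unit_front (a point): Bottom middle of the front face of the fixed grey drawer unit, on the worktop. The unit is 260 deep (x) x 380 wide (y) x 185 mm high with a pale wood top, two drawers one above the other, black bow handles, and spice jars 60 mm high at the back of its top. +x runs from its front to its back, turned up to 0.12 rad. Battery and timer are in the top drawer, one in each half, either way round.
- top_drawer (a joint): Travel of the top drawer (m): 0 shut, grows as it is pulled out towards the unit's -x, stop at 0.185; may start up to 15 mm ajar. About 1.5 N of friction, stays where left; 1 kg plus contents. Inside 210 deep x 330 wide, floor 102 mm over the worktop, walls to 152, front panel (16 thick) to 170; a 6 mm divider, 42 mm high, runs front to back down the middle.
- top_drawer_handle (a point): Middle of the top drawer's bow handle: a level round black bar 10 mm thick, straight for the middle 98 mm along the unit's y, its centre 40 mm in front of the drawer's front face and 150 mm above the worktop (35 mm below the unit's top). Moves with the drawer; axes as the unit's.
- battery: Loose charcoal and red battery, about 0.36 kg, upright. Origin: centre of its underside; +x is the terminal end (brass contacts), -x the end with the red panel. Black foot 84 x 54 mm, 8 high; neck 38 wide up to 16.5; then the grip body, 58 mm wide (y), x -46 to +42, up to 62: grip it across the 58. A notch under the foot, 12 long, at x = +19. In the drawer +x points to the back within 0.2 rad.
- battery_nose (a point): Middle of the lower edge of the battery's terminal end: 42 mm ahead (+x) of its origin, at the underside.
- dock: Fixed grey charging dock, 130 long (x) x 92 mm wide; flat deck 30 mm over the worktop. Origin: centre of its underside; +x is the way the battery slides in, pointing away from the robot within 0.4 rad. Dark rails at x = -20 to +50: walls 29 mm either side of the middle, lips 10.5 to 14.5 mm over the deck with a 43 mm slot between. Stop block with contacts at x = +50, 34 mm over the deck.
- dock_entry (a point): Where the battery's origin stands, in line with the dock, just before its foot enters the rails: over the dock's middle line at deck height (30 mm), 75 mm before the dock's middle. The foot's nose is then over a bare apron (dock x -65 to -20 mm) with flared cheeks from x = -35. The foot goes under the lips and the neck through the slot: 2 mm of play each side, 2.5 above.
- dock_home (a point): Where the battery's origin stands when home: on the deck, 8 mm ahead (+x) of the dock's middle, 30 mm over the worktop; axes as the dock's. The nose then touches the stop block.
- dock_catch (a joint): Downward travel of the dock's spring catch (m), 0 is up: a yellow ridge 24 mm wide, standing nearly 3 mm out of the deck, 20 mm ahead of dock_home, sloped 30 degrees on both sides. The foot presses it down over about the last 25 mm of its way (some 4 to 10 N of push); it springs up into the notch when the battery is home, and holds it.
- timer: Loose yellow egg-shaped kitchen timer, 60 mm across, 51 mm high, in the other half of the top drawer; it stays there. Origin: centre of its underside.
- mixer: Loose white cordless hand mixer, 200 x 80 x 145 mm, lying on its base at the left of the worktop. Origin: centre of its underside. A bystander.
- mug: Loose blue mug, 82 mm across, 95 mm high. Origin: centre of its underside. A bystander at the right.
- mill: Loose dark wooden pepper mill, 58 mm across, 160 mm high. Origin: centre of its underside. A bystander, behind the dock or left of the drawer unit.
- jar: Loose amber storage jar with a steel lid, 84 mm across, 130 mm high. Origin: centre of its underside. A bystander, behind the dock or left of the drawer unit.
Not all that is in view belongs to the job. What is shaped like the dock but turquoise is not meant.

How it is judged:
By the outcome, as a careful person would: the job done as asked, in the order asked, and still so for the second after the job is handed in, with the robot touching nothing.
It also fails if it takes over 67 s, if anything falls off the work surface, if the arm or the gripper's body presses on something with over 40 N, if the wrist force passes 120 N, or if a joint passes its speed limit or range.

## Working session

There is one attempt and no reset: what is moved stays moved. The work goes in short steps, Python scripts to look and compute and a tool call to move; the robot and the scene stay as the last step left them, time stands still between calls to the robot, and variables do not carry over. Pictures are saved under pics/ and viewed, at most 10 in all, crops included, and the job is handed in when it is done.

Besides the shell and the picture viewer there is one more tool, called after "Call:" as a command line: name --argument value ..., lists and objects as JSON in quotes. send_rows: Moves the arm, as the interface text tells. Its arguments: {"type":"object","properties":{"steps":{"type":"array"},"newtons":{"type":"number"}},"required":["steps"]}

```bash
mkdir -p pics; cat > h.py <<'E'
import numpy as np, cv2
from scipy.spatial.transform import Rotation as R
from bench import ctrl
def snap(n,f):
    s=ctrl.get_state(); i=ctrl.get_image(n)
    cv2.imwrite('pics/'+f+'.png',i['pixels'][:,:,::-1])
    T=i['cam_to_world'] if 'cam_to_world' in i else pose(s)@np.array(i['T_tool_cam'])
    np.savez('pics/'+f+'.npz',K=i['K'],T=T); return i
def pose(s):
    T=np.eye(4);T[:3,:3]=R.from_rotvec(s['tool_rot']).as_matrix();T[:3,3]=s['position'];return T
def pt(f,u,v,z):
    d=np.load('pics/'+f+'.npz');r=d['T'][:3,:3]@np.linalg.inv(d['K'])@[u,v,1];o=d['T'][:3,3]
    return o+r*(z-o[2])/r[2]
def px(f,p):
    d=np.load('pics/'+f+'.npz');q=d['K']@(np.linalg.inv(d['T'])@[*p,1])[:3];return q[:2]/q[2]
def st():
    s=ctrl.get_state();T=pose(s);print('t',s['time'],'p',np.round(s['position'],4),'\n',np.round(T[:3,:3],3),'F',np.round(s['ft_force'],1),'M',np.round(s['torque'],2),'w',s['grip_width'],s['grip_force'],'q',np.round(s['joint_positions'],2));return s
E
python3 - <<'E'
from h import *
st(); snap('top','top0'); snap('side','side0')
for f in('top0','side0'):
    d=np.load('pics/'+f+'.npz');print(d['K'],d['T'].round(3))
a=cv2.imread('pics/top0.png');cv2.imwrite('pics/top0b.png',cv2.resize(a,(800,600),interpolation=cv2.INTER_CUBIC))
E
```

```text
t 0.0 p [ 0.2558 -0.597   0.2355] 
 [[ 0.919  0.394 -0.001]
 [ 0.394 -0.919  0.002]
 [-0.    -0.002 -1.   ]] F [-0.  -0.1 -0.2] M [-0.03 -0.07 -0.01] w 0.9992532365442329 0.0 q [ 1.18  0.32 -0.07  1.45  0.02  1.37 -0.06]
[[391.43120557   0.         280.29274377]
 [  0.         391.43120557 202.72176128]
 [  0.           0.           1.        ]] [[ 0.012 -0.989  0.147  0.364]
 [-1.    -0.015 -0.018 -0.008]
 [ 0.02  -0.147 -0.989  1.4  ]
 [ 0.     0.     0.     1.   ]]
[[420.48820355   0.         277.92960432]
 [  0.         420.48820355 213.83452087]
 [  0.           0.           1.        ]] [[-0.734 -0.461  0.498 -0.103]
 [-0.679  0.505 -0.533  0.7  ]
 [-0.006 -0.729 -0.684  1.027]
 [ 0.     0.     0.     1.   ]]
```

View pics/top0b.png

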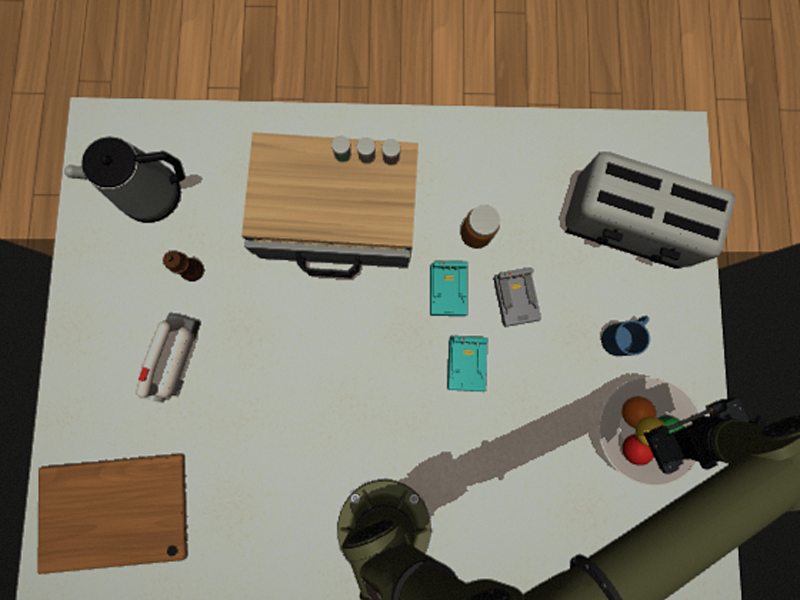

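View pics/side0.png

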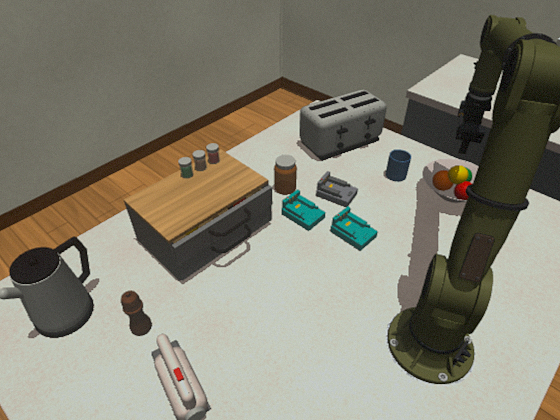

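The top view shows the unit's wood top with corners (253,133), (418,143), (412,247), (243,239) and the handle near (330,272). The grey dock is near (517,297), with turquoise decoys to its left and the jar behind it. Next I'll enlarge those areas.

```bash
python3 - <<'E'
from h import *
a=cv2.imread('pics/top0.png')
c1=cv2.resize(a[155:205,165:295],None,fx=6,fy=6,interpolation=cv2.INTER_CUBIC)  # 780x300
c2=cv2.resize(a[180:235,335:388],None,fx=5.4,fy=5.4,interpolation=cv2.INTER_CUBIC)
o=np.zeros((600,800,3),np.uint8);o[:300,:780]=c1;o[302:302+c2.shape[0],:c2.shape[1]]=c2
c3=cv2.resize(cv2.imread('pics/side0.png')[165:215,305:365],None,fx=6,fy=6,interpolation=cv2.INTER_CUBIC)
o[300:600,400:760]=c3
cv2.imwrite('pics/c0.png',o)
s=.7
for n,u,v,z in[('BL',253,133,.185),('BR',418,143,.185),('FR',412,247,.185),('FL',243,239,.185),('h',330,272,.15),('dBL',495,272,.03),('dBR',533,267,.03),('dFR',541,320,.03),('dFL',503,326,.03)]: print(n,pt('top0',u*s,v*s,z).round(4))
E
```

```text
BL [0.9006 0.31   0.185 ]
BR [ 0.8843 -0.0666  0.185 ]
FR [ 0.6407 -0.055   0.185 ]
FL [0.6527 0.3195 0.185 ]
h [0.5878 0.129  0.15  ]
dBL [ 0.6156 -0.269   0.03  ]
dBR [ 0.6298 -0.3647  0.03  ]
dFR [ 0.4969 -0.3815  0.03  ]
dFL [ 0.4808 -0.287   0.03  ]
```

View pics/c0.png

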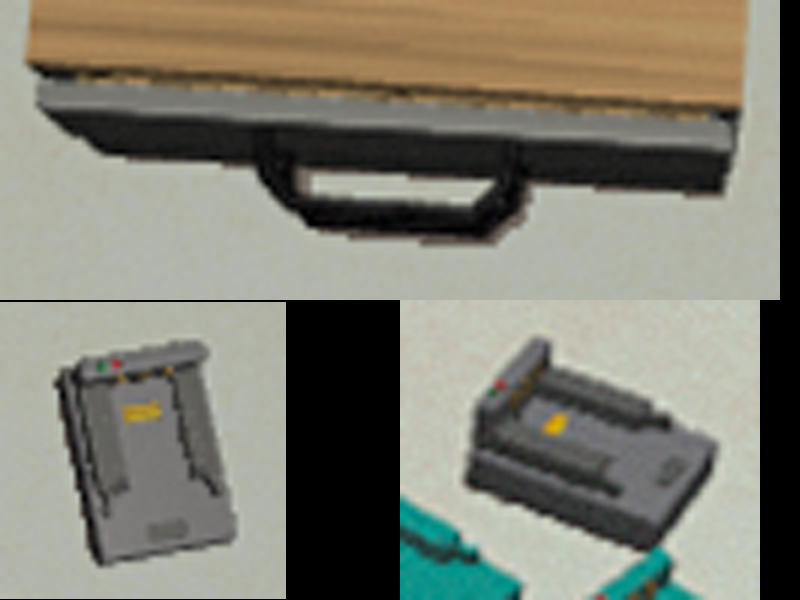

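Call:
send_rows --steps '[{"tx":0.79,"ty":-0.47,"tz":-0.18,"grip":0.4},{"tx":0.79,"ty":-0.47,"tz":-0.18,"grip":0.4},{"tx":0.79,"ty":-0.47,"tz":-0.18,"grip":0.4},{"tx":0.79,"ty":-0.47,"tz":-0.18,"grip":0.4},{"tx":0.79,"ty":-0.47,"tz":-0.18,"grip":0.4},{"tx":0.79,"ty":-0.47,"tz":-0.18,"grip":0.4},{"grip":0.4},{"grip":0.4}]' --newtons 15

```text
validation failed for argument at $.st...
```

```bash
python3 - <<'E'
from h import *
st(); i=snap('wrist','w1'); print(np.round(i['T_tool_cam'],3), i['K'][0,0])
for u,v in((280,210),(0,0),(560,0),(560,420),(0,420)): print(pt('w1',u,v,.03).round(3))
print('handle', pt('top0',231.7,192,.153).round(4), [pt('top0',165+a/6,155+b/6,.153).round(4) for a,b in((310,218),(490,228))])
E
```

```text
t 0.1 p [ 0.2558 -0.5971  0.2356] 
 [[ 0.919  0.394 -0.001]
 [ 0.394 -0.919  0.001]
 [-0.    -0.002 -1.   ]] F [-0.1  0.5 -0.1] M [0.   0.03 0.05] w 1.001411661312626 0.0 q [ 1.18  0.32 -0.07  1.45  0.02  1.37 -0.06]
[[ 0.001 -0.959 -0.283  0.078]
 [ 1.     0.001 -0.001 -0.   ]
 [ 0.001 -0.283  0.959 -0.148]
 [ 0.     0.     0.     1.   ]] 349.30870204016156
[ 0.23  -0.605  0.03 ]
[ 0.311 -0.297  0.03 ]
[ 0.509 -0.758  0.03 ]
[ 0.114 -1.045  0.03 ]
[-0.172 -0.385  0.03 ]
handle [0.582  0.1262 0.153 ] [array([0.5835, 0.1746, 0.153 ]), array([0.5795, 0.0779, 0.153 ])]
```

View pics/w1.png

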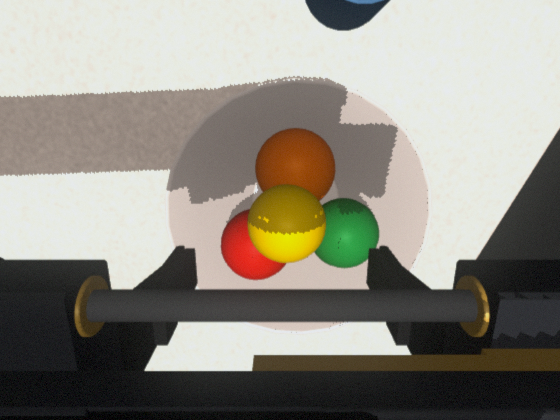

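The move was refused, so this picture only shows the fruit bowl under the gripper. The handle bar measures 97 mm, against 98 mm given. I'll resend with every field filled in.

Call:
send_rows --steps '[{"tx":0.79,"ty":-0.47,"tz":-0.18,"turn":0,"grip":0.4},{"tx":0.79,"ty":-0.47,"tz":-0.18,"turn":0,"grip":0.4},{"tx":0.79,"ty":-0.47,"tz":-0.18,"turn":0,"grip":0.4},{"tx":0.79,"ty":-0.47,"tz":-0.18,"turn":0,"grip":0.4},{"tx":0.79,"ty":-0.47,"tz":-0.18,"turn":0,"grip":0.4},{"tx":0.79,"ty":-0.47,"tz":-0.18,"turn":0,"grip":0.4},{"tx":0,"ty":0,"tz":0,"turn":0,"grip":0.4},{"tx":0,"ty":0,"tz":0,"turn":0,"grip":0.4}]' --newtons 15

```text
time: 1.15
position: [0.4502, -0.3304, 0.301]
tool_rot: [3.077, 0.631, -0.002]
ft_force: [0.1, -0.9, -0.8]
grip_width: 0.403
grip_force: 0.0
```

```bash
python3 - <<'E'
from h import *
st(); i=snap('wrist','w2')
p=[px('w2',q) for q in((.48,-.287,.03),(.63,-.365,.03),(.497,-.38,.03),(.615,-.27,.03))];print(np.round(p))
a=i['pixels'][:,:,::-1];cv2.imwrite('pics/w2b.png',cv2.resize(a,(800,600),interpolation=cv2.INTER_CUBIC))
E
```

```text
t 1.15 p [ 0.4502 -0.3304  0.301 ] 
 [[ 0.919  0.394 -0.001]
 [ 0.394 -0.919 -0.001]
 [-0.001  0.    -1.   ]] F [ 0.1 -0.9 -0.8] M [-0.04  0.03 -0.02] w 0.40327579349231746 0.0 q [ 0.84  0.12 -0.28  1.57  0.03  1.46 -0.61]
[[258. 136.]
 [376.  35.]
 [336. 154.]
 [291.  11.]]
```

View pics/w2b.png

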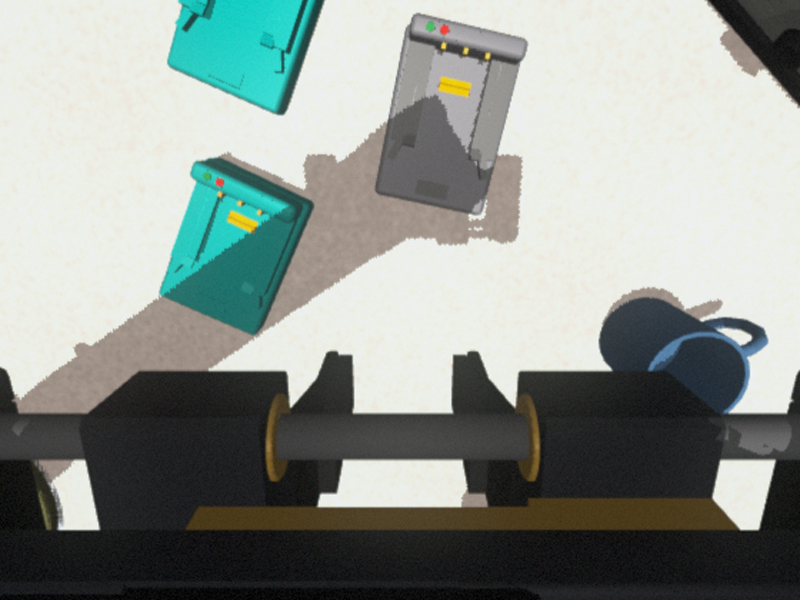

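The picture shows the grey dock with front deck corners at (377,190) and (478,213), the yellow ridge at (455,87), and the front top edge of the stop block running from (411,33) to (522,60).

```bash
python3 - <<'E'
from h import *
P={n:pt('w2',u*.7,v*.7,z)[:2] for n,u,v,z in[('FL',377,190,.03),('FR',478,213,.03),('ridge',455,87,.0315),('bTL',412,15,.064),('bTR',526,40,.064),('bfL',411,33,.064),('bfR',522,60,.064)]}
for k in P: print(k,P[k].round(4))
for a,b in(('FL','FR'),('bTL','bTR'),('bfL','bfR')):
    d=P[a]-P[b]; print(a,np.linalg.norm(d).round(4),'yaw',np.arctan2(-d[0],d[1]).round(3))
f=(P['FL']+P['FR'])/2; 
for n in('ridge',):
    d=P[n]-f;print(n,np.linalg.norm(d),np.arctan2(d[1],d[0]))
m=(P['bfL']+P['bfR'])/2-f;print(np.linalg.norm(m),np.arctan2(m[1],m[0]))
a=cv2.imread('pics/w2.png')[0:155,255:375];cv2.imwrite('pics/w2c.png',cv2.resize(a,None,fx=3.87,fy=3.87,interpolation=cv2.INTER_CUBIC))
E
```

```text
FL [ 0.4855 -0.2921]
FR [ 0.5013 -0.3765]
ridge [ 0.5817 -0.3179]
bTL [ 0.607  -0.2699]
bTR [ 0.624  -0.3491]
bfL [ 0.5965 -0.2737]
bfR [ 0.6116 -0.3523]
FL 0.0859 yaw 0.185
bTL 0.081 yaw 0.212
bfL 0.0801 yaw 0.19
ridge 0.08978018414275073 0.1841733267248435
0.1126480745908286 0.19019728316578083
```

View pics/w2c.png

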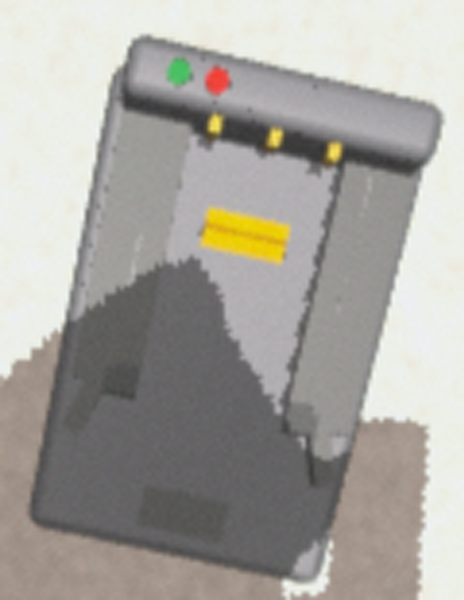

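The crop shows the ridge centre at (246,236), the left lip's inner edge from (188,150) to (133,398), and the right lip's inner edge from (340,170) to (288,405).

```bash
python3 - <<'E'
from h import *
q=lambda u,v,z:pt('w2',255+u/3.87-.4,v/3.87-.4,z)[:2]
L=[q(188,150,.0445),q(133,398,.0445)];Rr=[q(340,170,.0445),q(288,405,.0445)]
for e in(L,Rr): d=e[0]-e[1];print(np.array(e).round(4).tolist(),'yaw',np.arctan2(d[1],d[0]))
c=[q(246,236,.0325),*(q(*x,.032) for x in((207,208),(291,231),(284,263),(202,244)))];print('ridge',c[0],np.mean(c[1:],0),'yaw',[np.arctan2(-d[0],d[1]) for d in(c[1]-c[2],c[4]-c[3])],np.linalg.norm(c[1]-c[2]))
F=[q(31,520,.028),q(322,582,.028)];d=F[0]-F[1];print('F',F,np.linalg.norm(d),np.arctan2(-d[0],d[1]))
for yaw in(.18,.19,.2):
    n=np.array([-np.sin(yaw),np.cos(yaw)]);x=np.array([np.cos(yaw),np.sin(yaw)])
    print(yaw,'lat L',[e@n for e in L],'R',[e@n for e in Rr],'ridge',c[0]@n,np.mean(F,0)@n,'lon ridge',c[0]@x,'front',np.mean(F,0)@x,'lipfront',L[1]@x,Rr[1]@x)
E
```

```text
[[0.5934, -0.2932], [0.5283, -0.3052]] yaw 0.18311060871219245
[[0.6052, -0.3334], [0.544, -0.3468]] yaw 0.21517721665421902
ridge [ 0.58166428 -0.3173567 ] [ 0.58160577 -0.31746222] yaw [np.float64(0.1593052028646074), np.float64(0.19429004013285978)] 0.024822059566717826
F [array([ 0.48368645, -0.29111292]), array([ 0.50175824, -0.38086333])] 0.09155177218639136 0.19869904618834547
0.18 lat L [np.float64(-0.3946798611214491), np.float64(-0.39488575193025754)] R [np.float64(-0.43636427952966), np.float64(-0.43856675804876877)] ridge -0.4163644947317244 -0.4187716687052923 lon ridge 0.5154504961952753 front 0.4246099622087753 lipfront 0.46512811528350906 0.4731681964028998
0.19 lat L [np.float64(-0.3999732165307583), np.float64(-0.3995172114390664)] R [np.float64(-0.44169990526820524), np.float64(-0.44327643299665914)] ridge -0.42149809573443864 -0.4229967591504592 lon ridge 0.511261148331654 front 0.4204010849954613 lipfront 0.461156067366208 0.4687589437038389
0.2 lat L [np.float64(-0.4052265749517243), np.float64(-0.4041087195596612)] R [np.float64(-0.44699136138430573), np.float64(-0.44794178067064555)] ridge -0.42658954727882675 -0.42717955027220716 lon ridge 0.5070206747792493 front 0.4161501680239808 lipfront 0.45713790422646566 0.4643028155010388
```

Call:
send_rows --steps '[{"tx":0,"ty":0,"tz":0,"turn":-1,"grip":0.4},{"tx":0,"ty":0,"tz":0,"turn":-1,"grip":0.4},{"tx":0,"ty":0,"tz":0,"turn":-1,"grip":0.4},{"tx":0,"ty":0,"tz":0,"turn":-1,"grip":0.4},{"tx":0.9,"ty":0.2,"tz":0,"turn":-1,"grip":0.4},{"tx":0.9,"ty":0.2,"tz":0,"turn":-1,"grip":0.4},{"tx":0.9,"ty":0.2,"tz":0,"turn":-1,"grip":0.4},{"tx":0.9,"ty":0.2,"tz":0,"turn":-1,"grip":0.4},{"tx":0.9,"ty":0.2,"tz":0,"turn":0,"grip":0.4},{"tx":0.9,"ty":0.2,"tz":0,"turn":0,"grip":0.4},{"tx":0,"ty":0,"tz":0,"turn":0,"grip":0.4}]' --newtons 20

```text
time: 2.58
position: [0.6067, -0.0402, 0.3008]
tool_rot: [-2.266, -2.172, -0.002]
ft_force: [-0.8, 0.2, -0.2]
grip_width: 0.401
grip_force: 0.0
```

```bash
cat >> h.py <<'E'
def rel(x,y,z):
    s=st();T=pose(s);print('tool units',(T[:3,:3].T@(np.array([x,y,z])-s['position'])/.06).round(3),'psi',np.arctan2(T[1,0],T[0,0]))
E
python3 -c "
from h import *
rel(.582,.126,.27);rel(.582,.126,.145)"
```

```text
t 2.575 p [ 0.6067 -0.0402  0.3008] 
 [[ 0.042  0.999 -0.001]
 [ 0.999 -0.042  0.003]
 [ 0.003 -0.001 -1.   ]] F [-0.8  0.2 -0.2] M [-0.06 -0.1   0.01] w 0.4005579504833175 0.0 q [ 0.49  0.26 -0.57  1.44  0.14  1.48 -0.12]
tool units [ 2.749 -0.528  0.522] psi 1.5284648176422277
t 2.575 p [ 0.6067 -0.0402  0.3008] 
 [[ 0.042  0.999 -0.001]
 [ 0.999 -0.042  0.003]
 [ 0.003 -0.001 -1.   ]] F [-0.8  0.2 -0.2] M [-0.06 -0.1   0.01] w 0.4005579504833175 0.0 q [ 0.49  0.26 -0.57  1.44  0.14  1.48 -0.12]
tool units [ 2.743 -0.526  2.605] psi 1.5284648176422277
```

Call:
send_rows --steps '[{"tx":0.92,"ty":-0.18,"tz":0.1,"turn":0,"grip":0.37},{"tx":0.92,"ty":-0.18,"tz":0.2,"turn":0,"grip":0.37},{"tx":0.91,"ty":-0.17,"tz":0.2,"turn":0,"grip":0.37},{"tx":0,"ty":0,"tz":0.5,"turn":0,"grip":0.37},{"tx":0,"ty":0,"tz":0.5,"turn":0,"grip":0.37},{"tx":0,"ty":0,"tz":0.4,"turn":0,"grip":0.37},{"tx":0,"ty":0,"tz":0.35,"turn":0,"grip":0.37},{"tx":0,"ty":0,"tz":0.35,"turn":0,"grip":0.37},{"tx":0,"ty":0,"tz":0,"turn":0,"grip":0.37},{"tx":0,"ty":0,"tz":0,"turn":0,"grip":0},{"tx":0,"ty":0,"tz":0,"turn":0,"grip":0},{"tx":0,"ty":0,"tz":0,"turn":0,"grip":0}]' --newtons 20

```text
time: 4.08
position: [0.5839, 0.1208, 0.1464]
tool_rot: [2.274, 2.164, 0.003]
ft_force: [2.1, -1.1, 0.4]
grip_width: 0.115
grip_force: 0.9
```

Call:
send_rows --steps '[{"tx":0,"ty":0,"tz":0,"turn":0,"grip":0},{"tx":0,"ty":-0.1,"tz":0,"turn":0,"grip":0},{"tx":0,"ty":-0.2,"tz":0,"turn":0,"grip":0},{"tx":0,"ty":-0.3,"tz":0,"turn":0,"grip":0},{"tx":0,"ty":-0.4,"tz":0,"turn":0,"grip":0},{"tx":0,"ty":-0.4,"tz":0,"turn":0,"grip":0},{"tx":0,"ty":-0.4,"tz":0,"turn":0,"grip":0},{"tx":0,"ty":-0.4,"tz":0,"turn":0,"grip":0},{"tx":0,"ty":-0.25,"tz":0,"turn":0,"grip":0},{"tx":0,"ty":-0.15,"tz":0,"turn":0,"grip":0},{"tx":0,"ty":0,"tz":0,"turn":0,"grip":0},{"tx":0,"ty":0,"tz":0,"turn":0,"grip":0}]' --newtons 20

```text
time: 5.58
position: [0.4261, 0.1279, 0.1462]
tool_rot: [2.274, 2.165, -0.004]
ft_force: [-1.5, -5.2, 10.7]
grip_width: 0.104
grip_force: 20.0
```

Call:
send_rows --steps '[{"tx":0,"ty":0,"tz":0,"turn":0,"grip":0.37},{"tx":0,"ty":0,"tz":0,"turn":0,"grip":0.37},{"tx":0,"ty":0,"tz":-0.3,"turn":0,"grip":0.37},{"tx":0,"ty":0,"tz":-0.7,"turn":0,"grip":0.37},{"tx":0,"ty":0.2,"tz":-0.9,"turn":0,"grip":0.37},{"tx":0,"ty":0.2,"tz":-0.9,"turn":1,"grip":1},{"tx":0,"ty":0,"tz":0,"turn":1,"grip":1},{"tx":0,"ty":0,"tz":0,"turn":1,"grip":1},{"tx":0,"ty":0,"tz":0,"turn":1,"grip":1},{"tx":0,"ty":0,"tz":0,"turn":1,"grip":1},{"tx":0,"ty":0,"tz":0,"turn":1,"grip":1},{"tx":0,"ty":0,"tz":0,"turn":1,"grip":1}]'

```text
time: 7.08
position: [0.45, 0.1286, 0.3125]
tool_rot: [-3.026, -0.839, 0.003]
ft_force: [-0.2, 0.4, 0.1]
grip_width: 0.986
grip_force: 0.0
```

Call:
send_rows --steps '[{"tx":0,"ty":0,"tz":0,"turn":1,"grip":1},{"tx":0,"ty":0,"tz":0,"turn":1,"grip":1},{"tx":0,"ty":0,"tz":0,"turn":1,"grip":1},{"tx":0,"ty":0,"tz":0,"turn":1,"grip":1},{"tx":0,"ty":0,"tz":0,"turn":0,"grip":1}]'

```text
time: 7.7
position: [0.4502, 0.1284, 0.3126]
tool_rot: [-3.141, 0.019, 0.003]
ft_force: [-0.4, -0.5, 0.1]
grip_width: 1.001
grip_force: 0.0
```

```bash
python3 - <<'E'
from h import *
st(); i=snap('wrist','w3');cv2.imwrite('pics/w3b.png',cv2.resize(i['pixels'][:,:,::-1],(800,600),interpolation=cv2.INTER_CUBIC))
E
```

```text
t 7.7 p [0.4502 0.1284 0.3126] 
 [[ 1.    -0.012 -0.002]
 [-0.012 -1.     0.   ]
 [-0.002 -0.    -1.   ]] F [-0.4 -0.5  0.1] M [0.   0.05 0.03] w 1.000520154497261 0.0 q [ 0.48 -0.09 -0.75  1.73 -0.06  1.48 -1.85]
```

View pics/w3b.png

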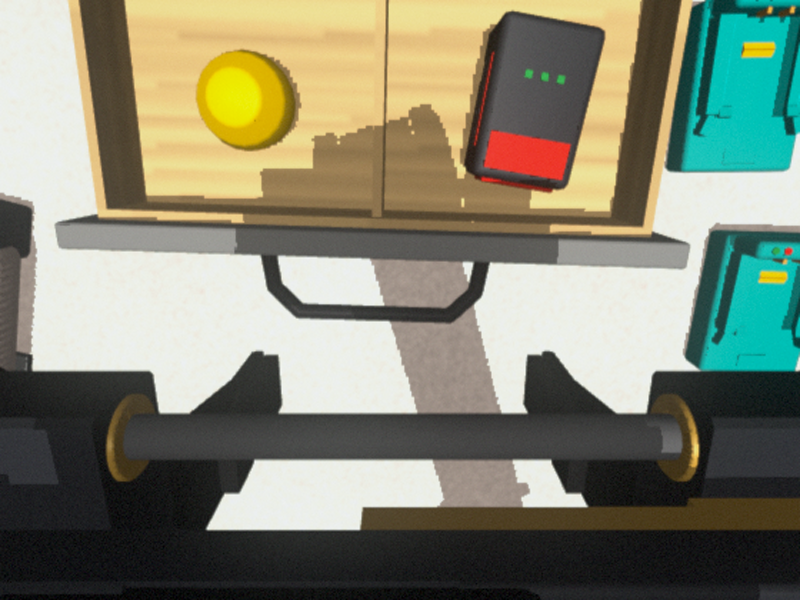

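The timer is at (247,100) in the left half. The battery is in the right half, with top face corners near (510,12), (605,30), (563,188) and (468,176). Its red end faces the front.

```bash
python3 - <<'E'
from h import *
c=[pt('w3',u*.7,v*.7,.163)[:2] for u,v in((510,12),(605,30),(563,188),(468,176))]
print(np.round(c,4)); 
for i in range(4):
    d=c[i]-c[(i+1)%4];print(np.linalg.norm(d).round(4),np.arctan2(d[1],d[0]).round(3),np.arctan2(-d[0],d[1]).round(3))
print(np.mean(c,0))
for n,u,v,z in[('divF',378,215,.144),('panelL',58,223,.17),('panelR',690,243,.17),('walR',655,232,.152),('walL',100,215,.152),('handle',370,312,.155)]:print(n,pt('w3',u*.7,v*.7,z).round(4))
E
```

```text
[[0.5981 0.0702]
 [0.5889 0.0189]
 [0.5064 0.0347]
 [0.5138 0.0902]]
0.0521 1.394 -0.177
0.0841 -0.189 -1.76
0.056 -1.704 3.009
0.0867 2.908 1.337
[0.55178941 0.05347854]
divF [0.4896 0.1438 0.144 ]
panelL [0.4903 0.3284 0.17  ]
panelR [ 0.4744 -0.0402  0.17  ]
walR [ 0.4782 -0.0279  0.152 ]
walL [0.4925 0.314  0.152 ]
handle [0.4291 0.1499 0.155 ]
```

```bash
python3 - <<'E'
from h import *
a=cv2.imread('pics/w3.png').astype(int)[:150,320:440];b,g,r=a[...,0],a[...,1],a[...,2]
m=((g>r+40)&(g>b+40)).astype(np.uint8);n,l,s,c=cv2.connectedComponentsWithStats(m)
P=[pt('w3',320+x[0],x[1],.1635)[:2] for x,k in zip(c,s) if 4<k[4]<200];P=[p for p in P if p[1]>0.02];print('led',np.round(P,4))
P=sorted(P,key=lambda p:p[1]);d=P[-1]-P[0];print('yaw',np.arctan2(-d[0],d[1]))
m=((r>200)&(g<90)&(b<90)).astype(np.uint8);n,l,s,c=cv2.connectedComponentsWithStats(m);k=1+np.argmax(s[1:,4]);print(s[k])
ct=cv2.findContours((l==k).astype(np.uint8),0,2)[0][0]
W=np.array([pt('w3',320+x,y,.1635)[:2] for x,y in ct[:,0]],np.float32)*1000
print('red rect mm',cv2.minAreaRect(W))
# dark body silhouette edges per row: left/right boundaries of dark top
gray=a.sum(2)
for v in(20,35,50,65,80): 
    row=a[v];mx=row.max(1);print(v,''.join('#' if q<95 else '.' for q in mx))
E
```

```text
led [[0.568  0.0588]
 [0.5665 0.0499]
 [0.565  0.0409]]
yaw -0.16932917855234908
[  19   92   60   34 1410]
red rect mm ((525.1133422851562, 57.24331283569336), (45.75968551635742, 19.67507553100586), 79.88420104980469)
20 .........................############################################################################...................
35 ....................#################################################################################...................
50 ..................####.########################.......#####.....#################################.......................
65 ..............#####.###########.#############################################################...........................
80 ...........#####.########.#..##.#########################################################..............................#
```

Call:
send_rows --steps '[{"tx":0,"ty":0,"tz":0,"turn":0.58,"grip":1},{"tx":0,"ty":0,"tz":0,"turn":0.58,"grip":1},{"tx":0.63,"ty":0.32,"tz":0.2,"turn":0,"grip":1},{"tx":0.63,"ty":0.32,"tz":0.2,"turn":0,"grip":1},{"tx":0.63,"ty":0.31,"tz":0.2,"turn":0,"grip":1},{"tx":0,"ty":0,"tz":0.3,"turn":0,"grip":1},{"tx":0,"ty":0,"tz":0.3,"turn":0,"grip":1},{"tx":0,"ty":0,"tz":0,"turn":0,"grip":1}]'

```text
time: 8.75
position: [0.5507, 0.0529, 0.2397]
tool_rot: [3.129, -0.272, -0.005]
ft_force: [0.0, 1.0, 0.1]
grip_width: 1.002
grip_force: 0.0
```

```bash
python3 -c "
from h import *
rel(.5518,.0525,.140)"
```

```text
t 8.75 p [0.5507 0.0529 0.2397] 
 [[ 0.985 -0.173 -0.003]
 [-0.173 -0.985 -0.   ]
 [-0.003  0.001 -1.   ]] F [0.  1.  0.1] M [0.08 0.05 0.02] w 1.0024080427478743 0.0 q [ 0.51  0.17 -0.72  1.67  0.12  1.35 -1.98]
tool units [0.024 0.003 1.662] psi -0.1733870484292742
```

Call:
send_rows --steps '[{"tx":0.02,"ty":0,"tz":0.4,"turn":0,"grip":1},{"tx":0,"ty":0,"tz":0.4,"turn":0,"grip":1},{"tx":0,"ty":0,"tz":0.4,"turn":0,"grip":1},{"tx":0,"ty":0,"tz":0.3,"turn":0,"grip":1},{"tx":0,"ty":0,"tz":0.16,"turn":0,"grip":1},{"tx":0,"ty":0,"tz":0,"turn":0,"grip":1},{"tx":0,"ty":0,"tz":0,"turn":0,"grip":0.55},{"tx":0,"ty":0,"tz":0,"turn":0,"grip":0.4},{"tx":0,"ty":0,"tz":0,"turn":0,"grip":0.4},{"tx":0,"ty":0,"tz":0,"turn":0,"grip":0.4},{"tx":0,"ty":0,"tz":0,"turn":0,"grip":0.4}]' --newtons 35

```text
time: 10.12
position: [0.5539, 0.0516, 0.142]
tool_rot: [3.129, -0.276, 0.001]
ft_force: [-0.5, -1.1, 1.6]
grip_width: 0.663
grip_force: 35.0
```

```bash
python3 -c "
from h import *
st()"
```

```text
t 10.125 p [0.5539 0.0516 0.142 ] 
 [[ 0.985 -0.175  0.   ]
 [-0.175 -0.985 -0.   ]
 [ 0.     0.    -1.   ]] F [-0.5 -1.1  1.6] M [-0.03  0.06  0.  ] w 0.6634255232852267 34.99981356784701 q [ 0.48  0.26 -0.71  1.79  0.18  1.16 -2.03]
```

Call:
send_rows --steps '[{"tx":0,"ty":0,"tz":-0.2,"turn":0,"grip":0.4},{"tx":0,"ty":0,"tz":-0.4,"turn":0,"grip":0.4},{"tx":0,"ty":0,"tz":-0.6,"turn":0,"grip":0.4},{"tx":0,"ty":0,"tz":-0.7,"turn":0,"grip":0.4},{"tx":0,"ty":0.3,"tz":-0.1,"turn":0,"grip":0.4},{"tx":0,"ty":0.6,"tz":0,"turn":0,"grip":0.4},{"tx":-0.05,"ty":0.8,"tz":0,"turn":0,"grip":0.4},{"tx":-0.05,"ty":0.8,"tz":0,"turn":0,"grip":0.4},{"tx":-0.05,"ty":0.8,"tz":0,"turn":0,"grip":0.4},{"tx":-0.05,"ty":0.8,"tz":0,"turn":0,"grip":0.4},{"tx":0,"ty":0.8,"tz":0,"turn":0,"grip":0.4}]'

```text
time: 11.5
position: [0.4895, -0.2368, 0.2617]
tool_rot: [-3.129, 0.276, 0.001]
ft_force: [0.9, -0.2, -3.5]
grip_width: 0.663
grip_force: 35.0
```

Call:
send_rows --steps '[{"tx":0,"ty":0.8,"tz":0,"turn":0,"grip":0.4},{"tx":0,"ty":0.6,"tz":0,"turn":0,"grip":0.4},{"tx":0,"ty":0.3,"tz":0,"turn":-0.65,"grip":0.4},{"tx":0,"ty":0,"tz":0,"turn":-1,"grip":0.4},{"tx":0,"ty":0,"tz":0,"turn":-1,"grip":0.4},{"tx":0,"ty":0,"tz":0,"turn":0,"grip":0.4},{"tx":0,"ty":0,"tz":0,"turn":0,"grip":0.4}]'

```text
time: 12.38
position: [0.4724, -0.3359, 0.2616]
tool_rot: [-3.127, -0.301, 0.001]
ft_force: [1.3, 1.0, -4.4]
grip_width: 0.664
grip_force: 35.0
```

```bash
python3 - <<'E'
from h import *
rel(.4714,-.3388,.09); i=snap('wrist','w4');j=snap('top','t4');k=snap('side','s4')
o=np.zeros((600,800,3),np.uint8);o[:420,:560]=i['pixels'][:,:,::-1]
a=cv2.resize(j['pixels'][170:250,310:410,::-1],(240,192),interpolation=cv2.INTER_CUBIC);o[:192,560:]=a
a=cv2.resize(k['pixels'][120:220,290:410,::-1],(240,200),interpolation=cv2.INTER_CUBIC);o[200:400,560:]=a
cv2.imwrite('pics/c4.png',o)
E
```

```text
t 12.375 p [ 0.4724 -0.3359  0.2616] 
 [[ 0.982  0.191 -0.   ]
 [ 0.191 -0.982  0.   ]
 [-0.    -0.    -1.   ]] F [ 1.3  1.  -4.4] M [-0.    0.01 -0.  ] w 0.6642953306821726 34.999646097421646 q [ 0.97  0.19 -0.46  1.58  0.08  1.39 -0.87]
tool units [-0.025  0.045  2.86 ] psi 0.19181947601748006
```

View pics/c4.png

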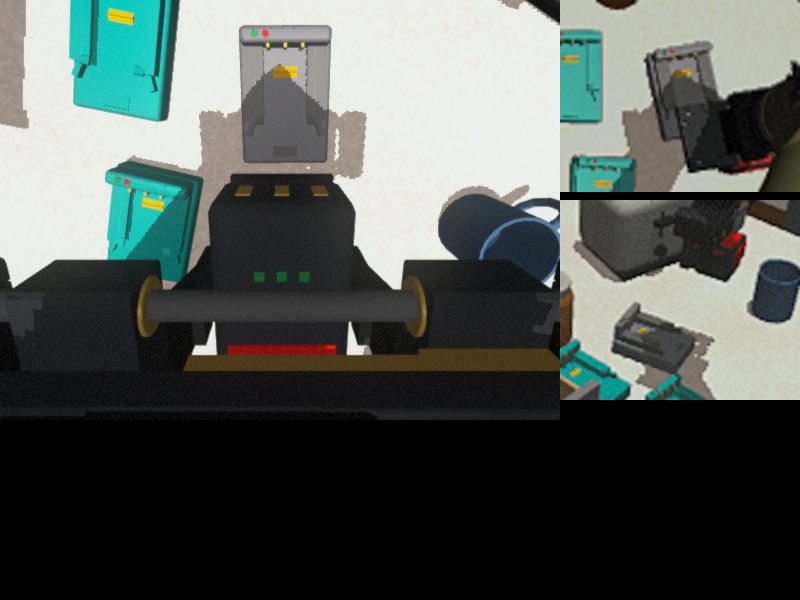

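The wrist view shows the dock straight ahead: ridge at (285,72), dock contacts at (267,45), (285,45) and (303,45), and battery contacts at (244,190), (282,190) and (320,190). I'll measure them against each other.

```bash
python3 - <<'E'
from h import *
a=cv2.imread('pics/w4.png').astype(int);b,g,r=a[...,0],a[...,1],a[...,2]
m=((r>g+15)&(g>b+50)).astype(np.uint8);m[:,:220]=0;m[:,345:]=0;m[230:]=0
n,l,s,c=cv2.connectedComponentsWithStats(m)
d=np.load('pics/w4.npz');Tt=pose(ctrl.get_state())
loc=lambda w:(np.linalg.inv(Tt)@[*w,1])[:3]
for x,k in list(zip(c,s))[1:]:
    if k[4]<5: continue
    z=.0315 if k[4]>60 and x[1]<100 else (.05 if x[1]<100 else None)
    w=pt('w4',*x,z or .27); print(k,x.round(1),'world',w.round(4),'tool',loc(w).round(4))
k=[i for i in range(1,n) if s[i,4]>60 and c[i][1]<100]
ct=cv2.findContours((l==k[0]).astype(np.uint8),0,2)[0][0]
print(cv2.minAreaRect(np.array([pt('w4',x,y,.0315)[:2]*1000 for x,y in ct[:,0]],np.float32)))
gr=((g>r+25)&(g>b+15)).astype(np.uint8);gr[:,:240]=0;gr[:,330:]=0;gr[:255]=0;gr[295:]=0
n,l,s,c=cv2.connectedComponentsWithStats(gr)
for x,k in list(zip(c,s))[1:]:
    if k[4]>10: print('led',x.round(1),loc(pt('w4',*x,.2616+.0235)).round(4))
G=cv2.GaussianBlur(a.sum(2).astype(np.float32),(3,3),0)
for v in(60,75,90,105,120,135,150): # outer edges
    row=G[v];gx=np.diff(row);L=220+np.argmin(gx[220:262]);Rr=305+np.argmax(gx[305:345]);print(v,L+.5,Rr+.5,(L+Rr)/2+.5)
E
```

```text
[266  43   4   5  11] [267.6  44.8] world [ 0.6005 -0.2969  0.05  ] tool [ 0.1331 -0.0138  0.2117]
[286  43   1   5   5] [286.  45.] world [ 0.6037 -0.3139  0.05  ] tool [0.133  0.0035 0.2117]
[301  43   3   5  10] [302.   44.9] world [ 0.6066 -0.3287  0.05  ] tool [0.133  0.0186 0.2117]
[273  66  24  12 264] [285.   71.5] world [ 0.5822 -0.3173  0.0315] tool [0.1113 0.0027 0.2302]
[236 194  14   2  25] [242.2 194.4] world [ 0.5116 -0.3113  0.27  ] tool [ 0.0431 -0.0167 -0.0083]
[275 194  14   2  25] [281.2 194.4] world [ 0.5147 -0.327   0.27  ] tool [ 0.0431 -0.0007 -0.0083]
[314 194   8   2  12] [317.2 194.4] world [ 0.5175 -0.3415  0.27  ] tool [ 0.0431  0.0141 -0.0083]
[324 194   3   2   5] [325.2 194.4] world [ 0.5182 -0.3448  0.27  ] tool [ 0.0431  0.0174 -0.0083]
((582.1640625, -316.90301513671875), (10.372966766357422, 23.302898406982422), 11.015213012695312)
led [258.7 276.5] [ 0.0137 -0.0095 -0.0234]
led [281.5 276.4] [ 0.0137 -0.0006 -0.0234]
led [304.  276.4] [ 0.0137  0.0083 -0.0234]
60 239.5 329.5 284.5
75 239.5 329.5 284.5
90 240.5 329.5 285.0
105 240.5 328.5 284.5
120 241.5 328.5 285.0
135 241.5 327.5 284.5
150 242.5 334.5 288.5
```

Call:
send_rows --steps '[{"tx":0,"ty":0.053,"tz":0.3,"turn":0,"grip":0.4},{"tx":0,"ty":0,"tz":0.6,"turn":0,"grip":0.4},{"tx":0,"ty":0,"tz":0.6,"turn":0,"grip":0.4},{"tx":0,"ty":0,"tz":0.6,"turn":0,"grip":0.4},{"tx":0,"ty":0,"tz":0.5,"turn":0,"grip":0.4},{"tx":0,"ty":0,"tz":0.3,"turn":0,"grip":0.4},{"tx":0,"ty":0,"tz":0.15,"turn":0,"grip":0.4},{"tx":0,"ty":0,"tz":0,"turn":0,"grip":0.4},{"tx":0,"ty":0,"tz":0,"turn":0,"grip":0.4}]'

```text
time: 13.65
position: [0.4741, -0.3398, 0.08]
tool_rot: [3.125, 0.304, 0.003]
ft_force: [-0.7, 0.2, -3.9]
grip_width: 0.662
grip_force: 35.0
```

```bash
python3 - <<'E'
from h import *
rel(.4812,-.3369,.0715); i=snap('wrist','w5')
a=i['pixels'][:,:,::-1].astype(int);b,g,r=a[...,0],a[...,1],a[...,2]
m=((r>g+15)&(g>b+50)).astype(np.uint8);m[:,:180]=0;m[:,380:]=0;m[230:]=0
n,l,s,c=cv2.connectedComponentsWithStats(m);Tt=pose(ctrl.get_state())
for x,k in list(zip(c,s))[1:]:
    if k[4]>8: print(k,x.round(1),*[(np.linalg.inv(Tt)@[*pt('w5',*x,z),1])[:2].round(4) for z in(.0315,.05,.085)])
E
```

```text
t 13.65 p [ 0.4741 -0.3398  0.08  ] 
 [[ 0.981  0.193  0.002]
 [ 0.193 -0.981 -0.002]
 [ 0.001  0.002 -1.   ]] F [-0.7  0.2 -3.9] M [-0.05  0.05  0.07] w 0.6616044573761255 34.99975377693772 q [ 0.95  0.34 -0.44  1.79  0.16  1.05 -0.93]
tool units [ 0.126 -0.024  0.142] psi 0.19393132515396433
[ 257   29   47   23 1080] [280.  40.] [ 0.1105 -0.0014] [ 0.1074 -0.0013] [ 0.1016 -0.0012]
[236 194  11   2  16] [240.8 194.7] [ 0.0288 -0.0242] [ 0.0335 -0.0219] [ 0.0423 -0.0177]
[275 194  14   2  22] [281.6 194.6] [ 0.0289 -0.0005] [ 0.0335 -0.0005] [ 0.0423 -0.0005]
[315 194   6   2  11] [317.3 194.5] [0.0289 0.0201] [0.0336 0.0182] [0.0423 0.0145]
```

Call:
send_rows --steps '[{"tx":0,"ty":-0.013,"tz":0.07,"turn":0,"grip":0.4},{"tx":0,"ty":0,"tz":0.05,"turn":0,"grip":0.4},{"tx":0,"ty":0,"tz":0,"turn":0,"grip":0.4},{"tx":0,"ty":0,"tz":0.02,"turn":0,"grip":0.4},{"tx":0,"ty":0,"tz":0,"turn":0,"grip":0.4}]'

```text
time: 14.32
position: [0.473, -0.3384, 0.0703]
tool_rot: [-3.127, -0.304, 0.0]
ft_force: [0.1, 0.7, -4.1]
grip_width: 0.663
grip_force: 35.0
```

Call:
send_rows --steps '[{"tx":0,"ty":0,"tz":0.015,"turn":0,"grip":0.4},{"tx":0,"ty":0,"tz":0,"turn":0,"grip":0.4}]'

```text
time: 14.58
position: [0.4731, -0.3385, 0.07]
tool_rot: [3.126, 0.304, 0.0]
ft_force: [-1.9, 1.6, -0.0]
grip_width: 0.662
grip_force: 35.0
```

```bash
python3 - <<'E'
from h import *
st(); i=snap('wrist','w6')
a=i['pixels'][:,:,::-1].astype(int);b,g,r=a[...,0],a[...,1],a[...,2]
m=((r>g+15)&(g>b+50)).astype(np.uint8);m[:,:180]=0;m[:,380:]=0;m[230:]=0
n,l,s,c=cv2.connectedComponentsWithStats(m);Tt=pose(ctrl.get_state())
for x,k in list(zip(c,s))[1:]:
    if k[4]>50: print(k,x.round(1),(np.linalg.inv(Tt)@[*pt('w6',*x,.0315),1])[:2].round(4))
E
```

```text
t 14.575 p [ 0.4731 -0.3385  0.07  ] 
 [[ 0.981  0.193  0.   ]
 [ 0.193 -0.981 -0.   ]
 [ 0.     0.    -1.   ]] F [-1.9  1.6 -0. ] M [0.27 0.25 0.01] w 0.6623138161713902 34.99963757582009 q [ 0.95  0.35 -0.44  1.8   0.17  1.03 -0.93]
[ 258   23   50   24 1194] [282.6  34.5] [ 1.113e-01 -1.000e-04]
```

Call:
send_rows --steps '[{"tx":0.1,"ty":0.003,"tz":-0.01,"turn":0,"grip":0.4},{"tx":0.15,"ty":0.003,"tz":0,"turn":0,"grip":0.4},{"tx":0.15,"ty":0,"tz":0,"turn":0,"grip":0.4},{"tx":0.1,"ty":0,"tz":0,"turn":0,"grip":0.4},{"tx":0,"ty":0,"tz":0,"turn":0,"grip":0.4}]'

```text
time: 15.25
position: [0.5039, -0.3324, 0.0701]
tool_rot: [-3.126, -0.306, -0.002]
ft_force: [0.6, 0.6, -2.8]
grip_width: 0.668
grip_force: 35.0
```

Call:
send_rows --steps '[{"tx":0.12,"ty":0,"tz":0,"turn":0,"grip":0.4},{"tx":0.12,"ty":0,"tz":0,"turn":0,"grip":0.4},{"tx":0.12,"ty":0,"tz":0,"turn":0,"grip":0.4},{"tx":0.12,"ty":0,"tz":0,"turn":0,"grip":0.4},{"tx":0,"ty":0,"tz":0,"turn":0,"grip":0.4}]'

```text
time: 15.88
position: [0.5321, -0.3267, 0.0701]
tool_rot: [-3.126, -0.306, -0.002]
ft_force: [1.5, 0.1, -1.9]
grip_width: 0.665
grip_force: 35.0
```

Call:
send_rows --steps '[{"tx":0.12,"ty":0,"tz":0,"turn":0,"grip":0.4},{"tx":0.12,"ty":0,"tz":0,"turn":0,"grip":0.4},{"tx":0.1,"ty":0,"tz":0,"turn":0,"grip":0.4},{"tx":0,"ty":0,"tz":0,"turn":0,"grip":0.4}]'

```text
time: 16.38
position: [0.5523, -0.3236, 0.0706]
tool_rot: [3.126, 0.305, 0.004]
ft_force: [0.4, -0.3, -1.0]
grip_width: 0.665
grip_force: 35.0
```

Call:
send_rows --steps '[{"tx":0.06,"ty":0,"tz":0,"turn":0,"grip":0.4},{"tx":0.05,"ty":0,"tz":0,"turn":0,"grip":0.4},{"tx":0,"ty":0,"tz":0,"turn":0,"grip":0.4}]'

```text
time: 16.75
position: [0.5586, -0.3218, 0.0703]
tool_rot: [3.127, 0.305, 0.004]
ft_force: [0.5, -0.8, -0.3]
grip_width: 0.665
grip_force: 35.0
```

Call:
send_rows --steps '[{"tx":0.04,"ty":0,"tz":0,"turn":0,"grip":0.4},{"tx":0.03,"ty":0,"tz":0,"turn":0,"grip":0.4},{"tx":0,"ty":0,"tz":0,"turn":0,"grip":0.4}]'

```text
time: 17.12
position: [0.5614, -0.3212, 0.07]
tool_rot: [-3.127, -0.305, 0.001]
ft_force: [-0.3, -0.0, 0.5]
grip_width: 0.662
grip_force: 35.0
```

Call:
send_rows --steps '[{"tx":0.03,"ty":0,"tz":0,"turn":0,"grip":0.4},{"tx":0.03,"ty":0,"tz":0,"turn":0,"grip":0.4},{"tx":0,"ty":0,"tz":0,"turn":0,"grip":0.4}]'

```text
time: 17.5
position: [0.5619, -0.3213, 0.0701]
tool_rot: [-3.126, -0.304, 0.01]
ft_force: [-9.2, 1.1, 6.9]
grip_width: 0.664
grip_force: 35.0
```

Call:
send_rows --steps '[{"tx":0.03,"ty":0,"tz":0,"turn":0,"grip":0.4},{"tx":0.03,"ty":0,"tz":0,"turn":0,"grip":0.4},{"tx":0,"ty":0,"tz":0,"turn":0,"grip":0.4}]'

```text
time: 17.88
position: [0.5621, -0.3213, 0.07]
tool_rot: [-3.126, -0.302, 0.021]
ft_force: [-17.4, 2.4, 13.7]
grip_width: 0.664
grip_force: 35.0
```

Call:
send_rows --steps '[{"tx":-0.06,"ty":0,"tz":0,"turn":0,"grip":0.4},{"tx":-0.06,"ty":0,"tz":0,"turn":0,"grip":0.4},{"tx":0,"ty":0,"tz":0,"turn":0,"grip":0.4}]'

```text
time: 18.25
position: [0.5617, -0.3213, 0.0701]
tool_rot: [3.127, 0.304, 0.001]
ft_force: [-1.3, 0.9, 0.3]
grip_width: 0.661
grip_force: 35.0
```

Call:
send_rows --steps '[{"tx":-0.04,"ty":0,"tz":0,"turn":0,"grip":0.4},{"tx":0,"ty":0,"tz":0,"turn":0,"grip":0.4}]'

```text
time: 18.5
position: [0.5601, -0.3216, 0.0703]
tool_rot: [3.127, 0.305, 0.003]
ft_force: [2.4, 0.7, -1.1]
grip_width: 0.66
grip_force: 35.0
```

Call:
send_rows --steps '[{"tx":0.05,"ty":0,"tz":0,"turn":0,"grip":0.4},{"tx":0.05,"ty":0,"tz":0,"turn":0,"grip":0.4},{"tx":0.03,"ty":0,"tz":0,"turn":0,"grip":0.4},{"tx":0,"ty":0,"tz":0,"turn":0,"grip":0.4}]'

```text
time: 19.0
position: [0.5621, -0.3216, 0.07]
tool_rot: [-3.126, -0.303, 0.015]
ft_force: [-12.1, 1.7, 10.1]
grip_width: 0.661
grip_force: 35.0
```

Call:
send_rows --steps '[{"tx":-0.07,"ty":0,"tz":0,"turn":0,"grip":0.4},{"tx":0,"ty":0,"tz":0,"turn":0,"grip":0.75},{"tx":0,"ty":0,"tz":0,"turn":0,"grip":0.9},{"tx":0,"ty":0,"tz":0,"turn":0,"grip":0.9},{"tx":0,"ty":0,"tz":-0.3,"turn":0,"grip":0.9},{"tx":0,"ty":0,"tz":-0.7,"turn":0,"grip":0.9},{"tx":0,"ty":0,"tz":-0.9,"turn":0,"grip":0.9},{"tx":-0.4,"ty":0,"tz":-0.9,"turn":0,"grip":0.9},{"tx":-0.9,"ty":0,"tz":-0.3,"turn":0,"grip":0.9},{"tx":0,"ty":0,"tz":0,"turn":0,"grip":0.9}]'

```text
time: 20.25
position: [0.4837, -0.3394, 0.2602]
tool_rot: [3.121, 0.295, 0.003]
ft_force: [1.1, 0.3, 0.7]
grip_width: 0.9
grip_force: 0.0
```

```bash
python3 - <<'E'
from h import *
st(); i=snap('wrist','w7')
a=i['pixels'][:,:,::-1];cv2.imwrite('pics/w7b.png',cv2.resize(a[0:300,130:530],(800,600),interpolation=cv2.INTER_CUBIC))
x=np.array([np.cos(.194),np.sin(.194),0])
print('handle',pt('w3',.7*370,.7*312,.155))
E
```

```text
t 20.25 p [ 0.4837 -0.3394  0.2602] 
 [[ 0.982  0.187  0.002]
 [ 0.187 -0.982 -0.006]
 [ 0.001  0.006 -1.   ]] F [1.1 0.3 0.7] M [-0.   -0.01 -0.01] w 0.8999842993954511 0.0 q [ 0.96  0.21 -0.45  1.56  0.1   1.39 -0.89]
handle [0.42906696 0.14993463 0.155     ]
```

View pics/w7b.png

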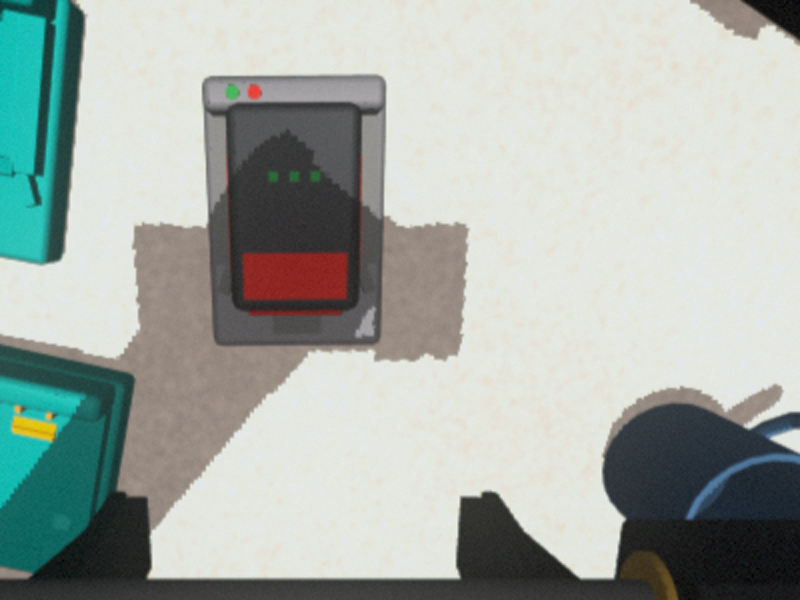

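The battery sits square in the dock, nose against the stop block. Next is shutting the drawer.

Call:
send_rows --steps '[{"tx":0,"ty":0,"tz":0,"turn":-0.96,"grip":0.4},{"tx":0,"ty":0,"tz":0,"turn":-0.96,"grip":0.4},{"tx":0,"ty":0,"tz":0,"turn":-0.96,"grip":0.4},{"tx":0,"ty":0,"tz":0,"turn":-0.96,"grip":0.4},{"tx":0,"ty":0,"tz":0,"turn":-0.96,"grip":0.4},{"tx":0,"ty":0,"tz":0,"turn":-0.96,"grip":0.4},{"tx":0,"ty":0,"tz":0,"turn":-0.96,"grip":0.4},{"tx":0,"ty":0,"tz":0,"turn":-0.96,"grip":0.4},{"tx":0,"ty":0,"tz":0,"turn":-0.96,"grip":0.4},{"tx":0,"ty":0,"tz":0,"turn":-0.95,"grip":0.4}]'

```text
time: 21.55
position: [0.4872, -0.335, 0.2558]
tool_rot: [-2.255, -2.186, -0.002]
ft_force: [-1.2, 0.6, 0.5]
grip_width: 0.403
grip_force: 0.0
```

Call:
send_rows --steps '[{"tx":0.4,"ty":0,"tz":0,"turn":0,"grip":0.37},{"tx":0.85,"ty":-0.1,"tz":0,"turn":0,"grip":0.37},{"tx":0.85,"ty":-0.1,"tz":0,"turn":0,"grip":0.37},{"tx":0.85,"ty":-0.1,"tz":0,"turn":0,"grip":0.37},{"tx":0.85,"ty":-0.2,"tz":0,"turn":0,"grip":0.37},{"tx":0.85,"ty":-0.2,"tz":0,"turn":0,"grip":0.37},{"tx":0.85,"ty":-0.2,"tz":0,"turn":0,"grip":0.37},{"tx":0.85,"ty":-0.2,"tz":0,"turn":0,"grip":0.37},{"tx":0.85,"ty":-0.1,"tz":0,"turn":0,"grip":0.37},{"tx":0.5,"ty":-0.05,"tz":0,"turn":0,"grip":0.37},{"tx":0,"ty":0,"tz":0,"turn":0,"grip":0.37}]'

```text
time: 22.92
position: [0.427, 0.133, 0.2558]
tool_rot: [2.257, 2.185, -0.001]
ft_force: [0.4, 0.4, 0.5]
grip_width: 0.37
grip_force: 0.0
```

```bash
python3 -c "
from h import *
rel(.4265,.128,.145)"
```

```text
t 22.925 p [0.427  0.133  0.2558] 
 [[ 0.032  0.999 -0.   ]
 [ 0.999 -0.032 -0.   ]
 [-0.    -0.    -1.   ]] F [0.4 0.4 0.5] M [-0.06 -0.11 -0.01] w 0.3698786951009876 0.0 q [ 0.78 -0.18 -1.01  1.86 -0.15  1.37 -0.23]
tool units [-0.082 -0.005  1.847] psi 1.5386570660959216
```

Call:
send_rows --steps '[{"tx":0,"ty":0,"tz":0.4,"turn":0.07,"grip":0.37},{"tx":0,"ty":0,"tz":0.4,"turn":0,"grip":0.37},{"tx":0,"ty":0,"tz":0.4,"turn":0,"grip":0.37},{"tx":0,"ty":0,"tz":0.35,"turn":0,"grip":0.37},{"tx":0,"ty":0,"tz":0.29,"turn":0,"grip":0.37},{"tx":0,"ty":0,"tz":0,"turn":0,"grip":0.37},{"tx":0,"ty":0,"tz":0,"turn":0,"grip":0},{"tx":0,"ty":0,"tz":0,"turn":0,"grip":0},{"tx":0,"ty":0,"tz":0,"turn":0,"grip":0},{"tx":0,"ty":0,"tz":0,"turn":0,"grip":0}]' --newtons 20

```text
time: 24.18
position: [0.4286, 0.1283, 0.146]
tool_rot: [2.273, 2.168, -0.0]
ft_force: [-1.9, -0.2, 4.2]
grip_width: 0.104
grip_force: 20.0
```

Call:
send_rows --steps '[{"tx":0,"ty":0.1,"tz":0,"turn":0,"grip":0},{"tx":0,"ty":0.2,"tz":0,"turn":0,"grip":0},{"tx":0,"ty":0.3,"tz":0,"turn":0,"grip":0},{"tx":0,"ty":0.4,"tz":0,"turn":0,"grip":0},{"tx":0,"ty":0.4,"tz":0,"turn":0,"grip":0},{"tx":0,"ty":0.4,"tz":0,"turn":0,"grip":0},{"tx":0,"ty":0.4,"tz":0,"turn":0,"grip":0},{"tx":0,"ty":0.25,"tz":0,"turn":0,"grip":0},{"tx":0,"ty":0.1,"tz":0,"turn":0,"grip":0},{"tx":0,"ty":0,"tz":0,"turn":0,"grip":0}]'

```text
time: 25.42
position: [0.5829, 0.1213, 0.1461]
tool_rot: [2.274, 2.167, 0.004]
ft_force: [1.1, 1.0, 3.6]
grip_width: 0.105
grip_force: 20.0
```

Call:
send_rows --steps '[{"tx":0,"ty":0.06,"tz":0,"turn":0,"grip":0},{"tx":0,"ty":0.05,"tz":0,"turn":0,"grip":0},{"tx":0,"ty":0,"tz":0,"turn":0,"grip":0}]'

```text
time: 25.8
position: [0.5882, 0.121, 0.146]
tool_rot: [2.273, 2.168, 0.001]
ft_force: [0.1, 0.6, 4.9]
grip_width: 0.11
grip_force: 20.0
```

Call:
send_rows --steps '[{"tx":0,"ty":0.04,"tz":0,"turn":0,"grip":0},{"tx":0,"ty":0,"tz":0,"turn":0,"grip":0}]'

```text
time: 26.05
position: [0.5904, 0.1209, 0.1461]
tool_rot: [2.273, 2.168, 0.001]
ft_force: [0.9, 0.2, 5.5]
grip_width: 0.105
grip_force: 20.0
```

Call:
send_rows --steps '[{"tx":0,"ty":0.04,"tz":0,"turn":0,"grip":0},{"tx":0,"ty":0,"tz":0,"turn":0,"grip":0}]'

```text
time: 26.3
position: [0.5928, 0.1208, 0.1461]
tool_rot: [2.273, 2.168, 0.001]
ft_force: [-1.2, 0.3, 5.2]
grip_width: 0.108
grip_force: 20.0
```

Call:
send_rows --steps '[{"tx":0,"ty":0.04,"tz":0,"turn":0,"grip":0},{"tx":0,"ty":0.02,"tz":0,"turn":0,"grip":0},{"tx":0,"ty":0,"tz":0,"turn":0,"grip":0}]'

```text
time: 26.68
position: [0.5949, 0.1207, 0.146]
tool_rot: [-2.272, -2.168, 0.004]
ft_force: [-5.1, -0.4, 8.8]
grip_width: 0.105
grip_force: 20.0
```

Call:
send_rows --steps '[{"tx":0,"ty":0.03,"tz":0,"turn":0,"grip":0},{"tx":0,"ty":0,"tz":0,"turn":0,"grip":0}]'

```text
time: 26.92
position: [0.595, 0.1207, 0.146]
tool_rot: [-2.27, -2.167, 0.009]
ft_force: [-9.4, 0.0, 11.9]
grip_width: 0.105
grip_force: 20.0
```

Call:
send_rows --steps '[{"tx":0,"ty":-0.04,"tz":0,"turn":0,"grip":0},{"tx":0,"ty":0,"tz":0,"turn":0,"grip":0.3},{"tx":0,"ty":0,"tz":0,"turn":0,"grip":0.35},{"tx":0,"ty":0,"tz":-0.3,"turn":0,"grip":0.35},{"tx":0,"ty":0,"tz":-0.7,"turn":0,"grip":0.35},{"tx":0,"ty":-0.2,"tz":-0.8,"turn":0,"grip":0.35},{"tx":-0.8,"ty":-0.3,"tz":-0.2,"turn":0,"grip":0.35},{"tx":-0.9,"ty":-0.2,"tz":0,"turn":0,"grip":0.35},{"tx":-0.9,"ty":-0.2,"tz":0,"turn":0,"grip":0.35},{"tx":-0.9,"ty":-0.2,"tz":0,"turn":0,"grip":0.35},{"tx":0,"ty":0,"tz":0,"turn":0,"grip":0.35}]'

```text
time: 28.3
position: [0.5188, -0.0925, 0.2663]
tool_rot: [2.283, 2.155, -0.004]
ft_force: [-0.5, 0.8, 0.3]
grip_width: 0.344
grip_force: 0.0
```

```bash
python3 - <<'E'
from h import *
st(); j=snap('top','t8');k=snap('side','s8')
o=np.zeros((600,800,3),np.uint8)
o[:420,:560]=j['pixels'][:,:,::-1]
o[:240,560:]=cv2.resize(k['pixels'][150:250,290:390,::-1],(240,240))
o[420:,:540]=cv2.resize(j['pixels'][155:205,165:315,::-1],(540,180),interpolation=cv2.INTER_CUBIC)
o[250:600,560:]=cv2.resize(k['pixels'][150:290,110:290,::-1],(240,350))[:, :]
cv2.imwrite('pics/c8.png',o)
E
```

```text
t 28.3 p [ 0.5188 -0.0925  0.2663] 
 [[ 0.057  0.998 -0.   ]
 [ 0.998 -0.057 -0.003]
 [-0.003 -0.    -1.   ]] F [-0.5  0.8  0.3] M [ 0.06 -0.07 -0.01] w 0.34367437765253495 0.0 q [ 1.07  0.13 -1.01  1.68  0.11  1.39 -0.02]
```

View pics/c8.png

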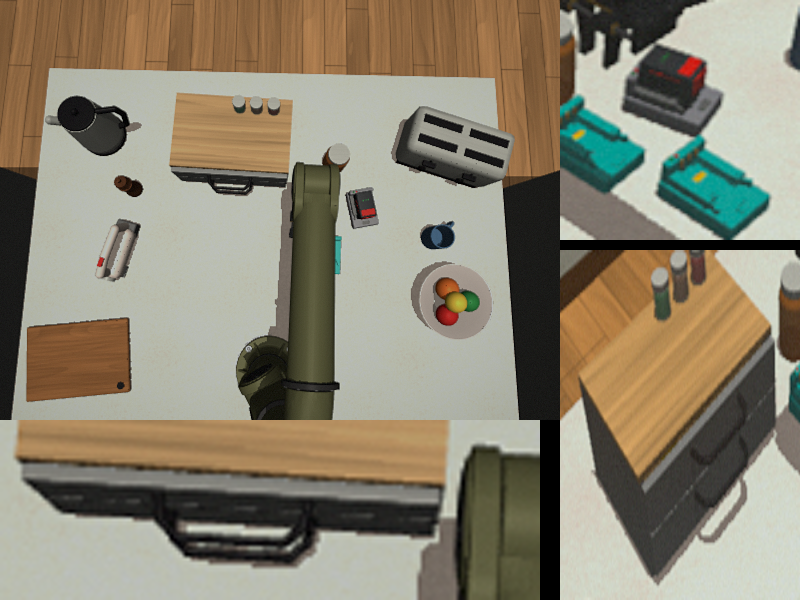

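The drawer is shut with no gap at the front edge. The battery sits in the grey dock at (363,207), and the mill, mixer, jar and mug stand where they were. I'll hand it in.

```bash
python3 -c "
from bench import ctrl
print(ctrl.close_job())"
```

```text
the job is handed in; nothing more can be done
None
```

The battery is in the grey charging dock, pushed up against its stop; the catch gave about 2 N of resistance to a gentle 2 mm pull-back, but I couldn't see it click in. The top drawer is shut with the timer left inside, the other things on the worktop weren't disturbed, and I handed the job in at about 28 s.

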